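# Set out the painter's colours and brush

## Robot

A 6-joint arm with a two-finger parallel gripper is mounted at the origin on the work surface. World frame = base frame: x ahead of the robot, y to its left, z up, the work surface at z = 0. Lengths are in mm, angles in rad, forces in N, time in s.
With the tool pointing down it reaches from about 350 to 975 mm from the base axis. Payload 7.1 kg.
Tool frame: the origin (TCP) lies on the front face of the gripper's body, between the roots of the fingers; the fingertips stand 80 mm ahead of it and the grasp point (between the pads) lies 61 mm ahead of it (env.tips_ahead is the distance from the TCP to the fingertips, in mm); z points along the fingers, y is the line along which they close (so a half turn about z gives the same grasp; the last joint's range is limited). The gripper opens to 88 mm and grips with 3 to 60 N. Pads are 20 mm wide; open, the fingers measure 115 mm over their backs; the gripper's body (75 mm by 178 mm) begins 61 mm behind the grasp point.
Start: joints at [1.255, 0.423, 1.63, -0, 1.089, -0.019], TCP at [182.757, 597.667, 302.675] pointing down, gripper open.
Joint ranges: [-3, 3], [-0.9, 2.11], [0.09, 2.58], [-1.31, 4.45], [0.11, 2.69], [-2.54, 2.54]. Speed limits (rad/s): [2.39, 2.39, 3.01, 3.14, 3.14, 3.14].

## Interface

Orientations are given as a unit quaternion [x, y, z, w].
In Python, from station import env, set_gripper, viewer, workorder gives the robot as it stands. Calls block until the motion is done:
- env.reach(position, orientation): joint-space move of the TCP to a pose.
- env.move_l(position, rot=None, rate=150, f_stop=None): straight line of the TCP; rot=None keeps the orientation; rate is the mean speed in mm/s. With f_stop (N) it stops when the force on the tool has changed by that much, and returns True; else False.
- env.move_joints(angles): joint-space move.
- set_gripper(opening): finger opening in mm; the grip force is fixed at half the most; returns when the fingers have stopped.
- env.hold(seconds).
- env.ik(position, orientation): joint angles nearest the present ones, or None.
- env.read_state(): the state.
- viewer.camera(name): name is "scene" or "top" or "wrist"; returns the picture (480x640x3 uint8, blue, green, red); there is no depth.
- viewer.camera_params(name): a dict with "fx", "fy", "cx", "cy" (pixels), "dist" ([k1, k2, p1, p2, k3] as OpenCV has them; the pictures are not rectified), "pose" (4x4, takes a point from camera to world coordinates); the wrist camera has in their place "tool_from_camera" (4x4, takes a point from camera to tool coordinates, whose origin is the TCP and whose axes are the flange's). Camera axes: x right, y up, looking along -z (the intrinsics and any distortion apply to the point x, -y, -z); pixel columns grow to the right and rows downward; lengths in mm; the calibration is good to about 2 mm. A picture is of the moment at which its call begins: read the wrist's pose just before it. camera_params takes no time and is no camera call.
A pose or a line that the arm cannot do raises env.IKError and nothing moves.
- workorder.sign_off(): hands the job in; it is judged then, once.
The state is a dict: "time_s": time; "qpos": joint angles; "dq": joint speeds; "tau": joint torques, N m; "tool_pos": TCP position; "orientation": TCP orientation; "force": force on the tool from outside, world axes, zero at the start; "wrist_torque": the same for the moment, N m; "width": finger opening in mm; "grip_force": force on a finger pad.
Only numpy, scipy, OpenCV 4.12 (cv2) and the standard library are available. Lean on these libraries where they do the work, as an engineer would, in place of code of your own. Each camera call takes 0.05 s, during which the arm holds its last target. There are 200 camera calls.

## Task

Set the painting table ready: stand each paint jar upright in the middle of the tile painted with its own colour, wholly on the coloured disc, and lay the wide brush on its black outline on the board, lined up with it, bristles over bristles. Keep the jars upright and set them down gently, without dropping them, and leave the brush pot and the solvent tin where they stand.

Things in the scene. Friction and masses are not known exactly. Their poses are not given: they have to be found in the camera images.
- jar_blue: Loose round paint jar, blue with a blue cap and a paper label, standing upright; body 52 mm in diameter and 54 mm high, cap 48 mm in diameter above it, 70 mm high in all, about 0.16 kg. Origin: centre of its underside; z up.
- jar_red: Loose round paint jar, red with a red cap and a paper label, standing upright; body 52 mm in diameter and 54 mm high, cap 48 mm in diameter above it, 70 mm high in all, about 0.16 kg. Origin: centre of its underside; z up.
- jar_yellow: Loose round paint jar, yellow with a yellow cap and a paper label, standing upright; body 52 mm in diameter and 54 mm high, cap 48 mm in diameter above it, 70 mm high in all, about 0.16 kg. Origin: centre of its underside; z up.
- tile_blue: Fixed white square tile, 92 x 92 mm and 6 mm thick, lying on the table, with a blue disc of 76 mm diameter painted on the middle of its top. Origin: centre of its underside (its top lies 6 mm above); z up.
- tile_red: Fixed white square tile, 92 x 92 mm and 6 mm thick, lying on the table, with a red disc of 76 mm diameter painted on the middle of its top. Origin: centre of its underside (its top lies 6 mm above); z up.
- tile_yellow: Fixed white square tile, 92 x 92 mm and 6 mm thick, lying on the table, with a yellow disc of 76 mm diameter painted on the middle of its top. Origin: centre of its underside (its top lies 6 mm above); z up.
- brush: Loose wide flat paint brush lying flat on the table, stiff throughout, about 0.11 kg: green handle 24 mm wide and 20 mm thick from x = -110 to +20 mm, steel ferrule 55 mm wide and 18 mm thick from x = 20 to 60 mm, brown bristles 52 mm wide from x = 60 to 100 mm. Origin: on the underside of the handle, under the centre of mass, a good place to grip across the 24 mm width; x points along the brush from handle to bristles, z up.
- brush_board: Fixed plywood board, 250 x 92 mm and 4 mm thick, lying on the table, with the black outline shape of the brush, life size, on its top. Origin: on the board's underside, below the middle of the outline's ferrule (the broad metal band); x points along the outline from handle to bristles, z up. The board reaches from x = -170 to +80 mm. A brush lying true on the outline has its own origin at x = -40 mm, y = 0, z = 4 mm here, and its x axis along this x axis.
- brush_pot: Bystander: loose white ceramic pot, 68 mm across and 90 mm high, with three brushes standing in it up to 155 mm high. Origin: centre of its underside. To be left alone.
- solvent_tin: Bystander: loose square grey metal tin, 60 x 60 x 85 mm, with a black cap up to 101 mm. Origin: centre of its underside. To be left alone.
Not all that is in view belongs to the job. Leave any yellow look-alike of the brush alone.

How it is judged (in metres and radians):
At the end, for the whole second after the job is handed in: Each jar stands upright (within 0.1 rad) on the tile of its own colour, its centre within 12 mm of the tile's centre; the brush lies flat on its board, within 12 mm along and across and 0.17 rad of its outline and the same way round; all released and at rest (horizontal distance between jar_blue and tile_blue below 0.012 m and z of jar_blue in the frame of tile_blue between 0.003 and 0.009 m and angle between each of jar_blue, jar_red, jar_yellow, brush's own z axis and vertical below 0.1 rad and linear speed of each of jar_blue, jar_red, jar_yellow, brush below 0.02 m/s and horizontal distance between jar_red and tile_red below 0.012 m and z of jar_red in the frame of tile_red between 0.003 and 0.009 m and horizontal distance between jar_yellow and tile_yellow below 0.012 m and z of jar_yellow in the frame of tile_yellow between 0.003 and 0.009 m and x of brush in the frame of brush_board between -0.052 and -0.028 m and y of brush in the frame of brush_board between -0.012 and 0.012 m and z of brush in the frame of brush_board between 0.001 and 0.008 m and x of brush_board in the frame of brush above 0.02 m and angle between the x axis of brush and the x axis of brush_board, either way round below 0.17 rad); the robot touches nothing.
It fails at once if a jar is tipped by more than 35 degrees (angle between any of jar_blue, jar_red, jar_yellow's own z axis and vertical above 0.61 rad).
It fails at once if a jar is dropped from more than about 15 mm (moves faster than 0.5 m/s with no finger on it) ((contact force between jar_blue and the fingers below 0.01 N and linear speed of jar_blue above 0.5 m/s) or (contact force between jar_red and the fingers below 0.01 N and linear speed of jar_red above 0.5 m/s) or (contact force between jar_yellow and the fingers below 0.01 N and linear speed of jar_yellow above 0.5 m/s)).
It fails at once if the brush pot is shifted by more than 20 mm or tipped (distance of brush_pot from where it was at the start of the episode above 0.02 m or angle between brush_pot's own z axis and vertical above 0.3 rad).
It fails at once if the solvent tin is shifted by more than 20 mm or tipped (distance of solvent_tin from where it was at the start of the episode above 0.02 m or angle between solvent_tin's own z axis and vertical above 0.3 rad).
It also fails if it takes over 110 s, if anything falls off the work surface, if the arm or the gripper's body presses on something with over 40 N, if the wrist force passes 120 N, or if a joint passes its speed limit or range.

## Working session

There is one attempt and no reset: what is moved stays moved. The work goes in short steps, each a Python script; the robot and the scene stay as the last script left them, time stands still between calls to the robot, and variables do not carry over. Pictures are saved under pics/ and viewed, at most 14 in all, crops included, and the job is handed in when it is done.

```bash
ls; mkdir -p pics
python3 - <<'E'
from station import env,viewer
import cv2
for n in("top","scene"):
    cv2.imwrite(f"pics/{n}0.png",viewer.camera(n)); print(n,viewer.camera_params(n))
print(viewer.camera_params("wrist")); print(env.read_state())
E
```

```text
pics
top {'fx': 552.4847333856354, 'fy': 552.4847333856354, 'cx': 316.01209851001624, 'cy': 229.91874592520193, 'dist': array([-0.07338194,  0.        ,  0.        ,  0.        ,  0.        ]), 'pose': array([[ 1.96260589e-02,  9.91168318e-01, -1.31149470e-01,
         3.06139436e+02],
       [-9.99542327e-01,  2.24716383e-02,  2.02524600e-02,
         9.81389004e+01],
       [ 2.30207402e-02,  1.30691970e-01,  9.91155717e-01,
         1.50602928e+03],
       [ 0.00000000e+00,  0.00000000e+00,  0.00000000e+00,
         1.00000000e+00]])}
scene {'fx': 490.8971486640008, 'fy': 490.8971486640008, 'cx': 325.62456680352346, 'cy': 248.85726205486856, 'dist': array([0.03619765, 0.        , 0.        , 0.        , 0.        ]), 'pose': array([[ 6.91641681e-02, -7.23090073e-01,  6.87282376e-01,
         1.44356293e+03],
       [ 9.97599316e-01,  4.77472006e-02, -5.01578409e-02,
        -2.68551986e+00],
       [ 3.45282739e-03,  6.89101553e-01,  7.24656558e-01,
         1.01882231e+03],
       [ 0.00000000e+00,  0.00000000e+00,  0.00000000e+00,
         1.00000000e+00]])}
{'fx': 387.474597870
[... 509 characters left out ...]
00e+00]])}
{'time_s': 0.1, 'qpos': array([ 1.25499512e+00,  4.23753627e-01,  1.63059072e+00,  2.97798261e-05,
        1.08861503e+00, -1.89836105e-02]), 'dq': array([ 0.00152262, -0.00158276, -0.00139281,  0.00038668,  0.00179336,
        0.00041984]), 'tau': array([ 4.10709135e-04, -5.45611346e+01, -2.74325699e+01,  6.45341096e-02,
        1.88403757e-02,  1.77096098e-05]), 'tool_pos': array([182.63862602, 597.31442421, 301.9950813 ]), 'orientation': array([ 1.47871412e-01,  9.89006359e-01, -6.71613365e-04, -1.26859388e-04]), 'force': array([-0.57870992,  0.54056989,  0.22807277]), 'wrist_torque': array([-0.01422051,  0.04762239,  0.01999463]), 'grip_force': 0.0, 'width': 87.87632350776397}
```

View pics/top0.png

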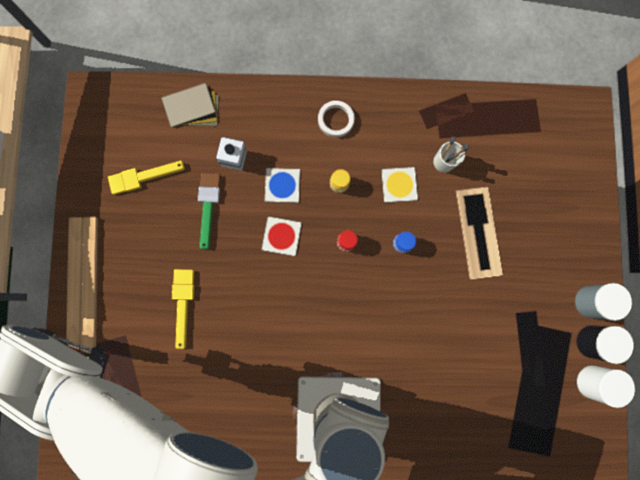

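View pics/scene0.png

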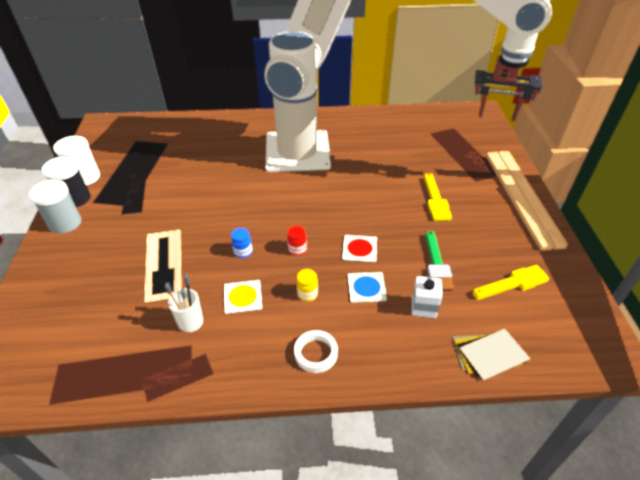

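The top view shows these candidates:
- **Jars:** blue (405,241), red (347,240), yellow (340,181).
- **Tiles:** blue (283,185), red (281,236), yellow (400,184).
- **Brush:** green brush (206,210) with bristles up at (209,182). The yellow look-alikes at (147,176) and (182,308) are to be ignored.
- **Board:** (480,232), outline bristles up.
- **Bystanders:** tin (231,152) and pot (450,155).

Next is an enlarged crop to check the choice.

```bash
cat > h.py <<'E'
import numpy as np, cv2
from station import env,set_gripper,viewer,workorder
from scipy.spatial.transform import Rotation as R
def to_plane(px,P,T,z):
    K=np.array([[P["fx"],0,P["cx"]],[0,P["fy"],P["cy"]],[0,0,1]])
    u=cv2.undistortPoints(np.array(px,float).reshape(-1,1,2),K,P["dist"])[:,0]
    d=np.c_[u[:,0],-u[:,1],-np.ones(len(u))]@T[:3,:3].T
    return T[:3,3]+d*((np.asarray(z)-T[2,3])/d[:,2])[:,None]
def cam(name):
    P=viewer.camera_params(name)
    if name!="wrist": return viewer.camera(name),P,P["pose"]
    s=env.read_state(); T=np.eye(4); T[:3,:3]=R.from_quat(s["orientation"]).as_matrix(); T[:3,3]=s["tool_pos"]
    return viewer.camera(name),P,T@P["tool_from_camera"]
def down(yaw):  # tool z down, tool y at world angle yaw (mod pi)
    y=np.array([np.cos(yaw),np.sin(yaw),0]); z=np.array([0,0,-1.]); x=np.cross(y,z)
    return R.from_matrix(np.c_[x,y,z]).as_quat()
E
python3 - <<'E'
import cv2,numpy as np
from h import *
im=cv2.imread("pics/top0.png")
a=cv2.resize(im[130:280,95:255],None,fx=3.75,fy=3.75,interpolation=cv2.INTER_CUBIC)
cv2.imwrite("pics/c1.png",a)
b=cv2.resize(im[130:290,255:515],None,fx=3,fy=3,interpolation=cv2.INTER_CUBIC)
cv2.imwrite("pics/c2.png",b)
# disc/cap blobs by hue
hsv=cv2.cvtColor(im,cv2.COLOR_BGR2HSV)
P=viewer.camera_params("top")
for n,(lo,hi) in dict(blue=(105,125),yellow=(20,30),red=(172,188)).items():
    h=hsv[...,0].astype(int); h=np.where(h<10,h+180,h) if n=="red" else h
    m=((h>=lo)&(h<=hi)&(hsv[...,1]>150)&(hsv[...,2]>120)).astype(np.uint8)
    m[:160]=0;m[260:]=0;m[:,:260]=0;m[:,430:]=0
    k,l,s,c=cv2.connectedComponentsWithStats(m)
    for i in range(1,k):
        if s[i,4]>80: print(n,s[i],c[i],[to_plane([c[i]],P,P["pose"],z)[0].round(1) for z in(6,70)])
E
```

```text
blue [270 173  25  24 490] [281.89183673 184.68367347] [array([628.7, 164.4,   6. ]), array([615. , 161.6,  70. ])]
blue [396 232  20  20 294] [405.32993197 241.29931973] [array([ 478.7, -178.5,    6. ]), array([ 471.3, -166.7,   70. ])]
yellow [330 169  20  21 319] [339.81504702 178.82758621] [array([649.3,   4.2,   6. ]), array([634.6,   8.2,  70. ])]
yellow [387 172  25  25 488] [399.29918033 184.0307377 ] [array([ 638.8, -162. ,    6. ]), array([ 624.6, -150.9,   70. ])]
red [269 223  26  26 518] [281.11776062 235.7046332 ] [array([486.5, 162.5,   6. ]), array([478.8, 159.8,  70. ])]
red [337 230  21  20 306] [347.31045752 239.06535948] [array([481.3, -18.7,   6. ]), array([473.8, -13.7,  70. ])]
```

View pics/c1.png

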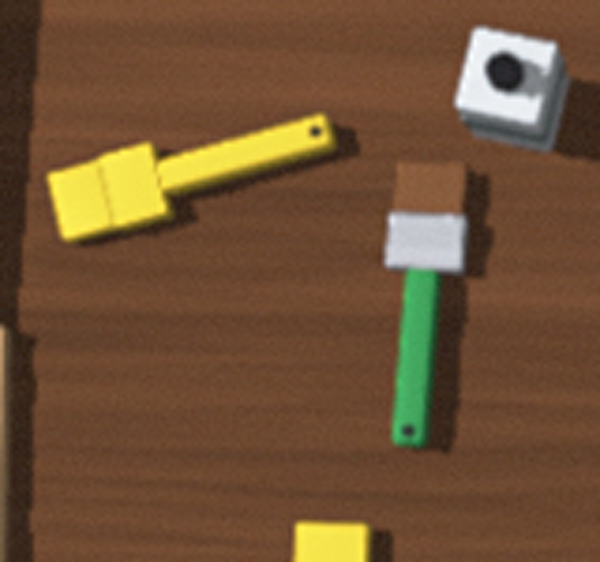

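View pics/c2.png

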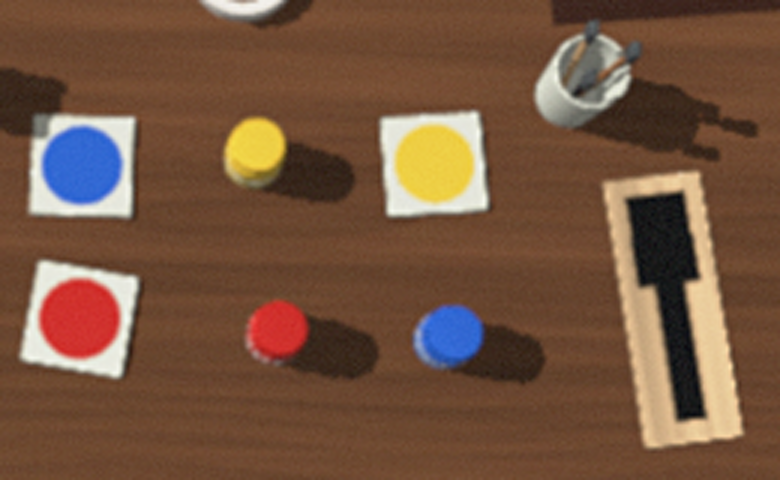

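Run:
```python
from h import *
import pickle
D={}
for i,p in enumerate([(540,300,320),(540,60,320),(540,-240,320)]):
    env.reach(p,down(np.pi/2)); env.hold(.3)
    D[i]=cam("wrist"); cv2.imwrite(f"pics/w{i}.png",D[i][0])
pickle.dump(D,open("d.pkl","wb")); print(env.read_state()["time_s"],env.read_state()["qpos"].round(2))
```

```text
4.95 [-0.44  0.35  1.69  0.    1.1  -2.01]
```

View pics/w0.png

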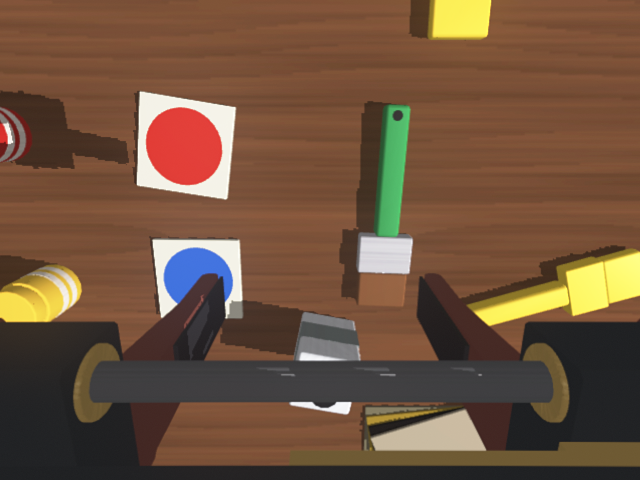

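View pics/w1.png

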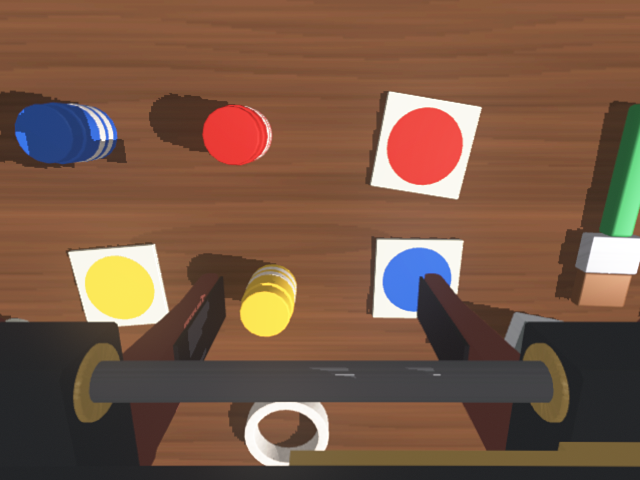

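View pics/w2.png

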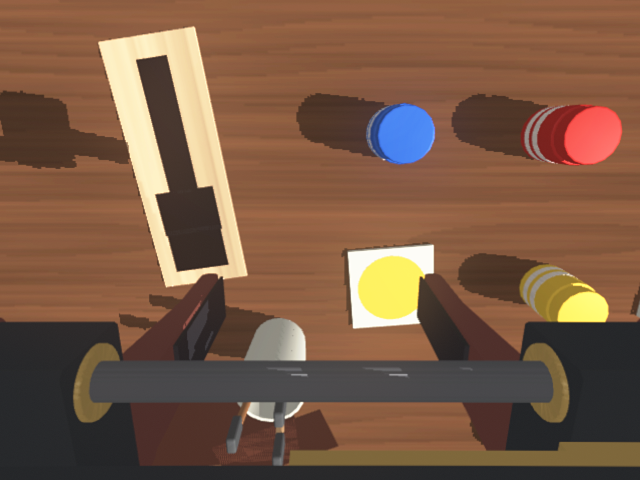

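w0 shows the green brush: handle end (398,106), handle/ferrule joint (388,235), bristle end (382,304). w1 shows the red cap (235,135), yellow cap (266,311), red disc (425,146) and blue disc (417,280). w2 shows the blue cap (403,134), yellow disc (392,287) and the outline running from its handle end (152,58) to its bristle end (202,268).

Run:
```python
from h import *
import pickle
D=pickle.load(open("d.pkl","rb"))
for n,i,px,z in [("redcap",1,(235,135),70),("yelcap",1,(265,311),70),("blucap",2,(403,134),70),("reddisc",1,(425,146),6),("bludisc",1,(417,280),6),("yeldisc",2,(392,287),6),
 ("reddisc w0",0,(184,146),6),("bludisc w0",0,(198,280),6),("yeldisc w1",1,(120,287),6),
 ("brush hend",0,(398,106),20),("joint",0,(388,235),20),("bristle end",0,(382,304),12),("out h",2,(152,58),4),("out b",2,(202,268),4),
 ("bd1",2,(99,42),4),("bd2",2,(194,27),4),("bd3",2,(247,275),4),("bd4",2,(166,287),4)]:
    print(n,to_plane([px],D[i][1],D[i][2],z)[0].round(1))
# tile corner centroid check
for n,i,c in [("redT",1,[(388,92),(481,107),(461,199),(371,185)]),("bluT w0",0,[(152,239),(241,239)]),("yelT",2,[(347,248),(432,244),(354,328)])]:
    print(n,to_plane(c,D[i][1],D[i][2],6).round(1).tolist())
# top camera check
P=viewer.camera_params("top"); f=lambda p,s,o:[(p[0]+.5)/s-.5+o[0],(p[1]+.5)/s-.5+o[1]]
A=lambda p:f(p,3.75,(95,130)); B=lambda p:f(p,3,(255,130))
for n,p,z in[("hend",A((409,444)),20),("joint",A((423,270)),20),("brend",A((431,163)),12),("out h",B((691,419)),4),("out b",B((656,196)),4),("redcap",B((278,329)),70),("yelcap",B((257,145)),70),("blucap",B((452,334)),70)]:
    print("top",n,to_plane([p],P,P["pose"],z)[0].round(1))
```

```text
redcap [473. -11.  70.]
yelcap [633.4   7.8  70. ]
blucap [ 472.2 -171.8   70. ]
reddisc [484.7 163.9   6. ]
bludisc [628.  165.9   6. ]
yeldisc [ 636.7 -161.1    6. ]
reddisc w0 [484.6 163.6   6. ]
bludisc w0 [627.9 165.2   6. ]
yeldisc w1 [ 636.8 -160.7    6. ]
brush hend [447.2 371.9  20. ]
joint [572.5 368.7  20. ]
bristle end [653.6 367.3  12. ]
out h [ 404.6 -399.2    4. ]
out b [ 615.4 -369.5    4. ]
bd1 [ 391.1 -446.8    4. ]
bd2 [ 378.2 -357.3    4. ]
bd3 [ 623.5 -320.8    4. ]
bd4 [ 637.9 -411.1    4. ]
redT [[434.2, 124.6, 6.0], [447.8, 215.3, 6.0], [538.1, 205.1, 6.0], [523.7, 111.6, 6.0]]
bluT w0 [[581.1, 120.4, 6.0], [581.0, 214.9, 6.0]]
yelT [[591.6, -211.6, 6.0], [587.0, -120.9, 6.0], [687.1, -201.8, 6.0]]
top hend [446.6 369.8  20. ]
top joint [573.9 365.5  20. ]
top brend [655.5 364.9  12. ]
top out h [ 405.9 -400.6    4. ]
top out b [ 613.6 -371.5    4. ]
top redcap [473.1 -13.8  70. ]
top yelcap [636.9   6.8  70. ]
top blucap [ 472.1 -166.7   70. ]
```

```bash
cat >> h.py <<'E'
def quat(x,y,z,yaw):  # half turn with the smaller last joint
    c=[(abs(q[5]),k) for k in(0,1) if (q:=env.ik((x,y,z),down(yaw+k*np.pi))) is not None]
    return down(yaw+min(c)[1]*np.pi)
def carry(src,dst,yaw1,yaw2,z1,z2,lift=250,opening=88):
    q=quat(*src,lift,yaw1); env.reach((*src,lift),q); set_gripper(opening)
    print("pick contact",env.move_l((*src,z1),rate=120,f_stop=10)); set_gripper(0)
    s=env.read_state(); print("width",s["width"],"grip",s["grip_force"],s["tool_pos"].round(1))
    env.move_l((*src,lift),rate=120); print("held",env.read_state()["width"])
    q=quat(*dst,lift,yaw2); env.reach((*dst,lift),q); env.move_l((*dst,z2+6),rate=120); env.hold(.3)
    print("place contact",env.move_l((*dst,z2-2),rate=10,f_stop=3)); env.hold(.2)
    print(env.read_state()["tool_pos"].round(1)); set_gripper(opening); env.hold(.2)
    env.move_l((*dst,lift),rate=120); print("t",env.read_state()["time_s"])
E
python3 - <<'E'
from h import *
h=np.pi/2
carry((635,7.5),(637,-161),h,h-.7,99,105)
cv2.imwrite("pics/top1.png",viewer.camera("top"))
E
```

```text
pick contact False
width 51.64197530438238 grip 30.000272691249847 [635.    7.5  99.1]
held 51.44323646275246
place contact True
[ 636.9 -161.   105.1]
t 18.6333
```

Run:
```python
from h import *
h=np.pi/2
carry((473,-12.5),(484.8,163.5),h,h,99,105)
carry((472,-169.5),(628,165.5),h,h-.3,99,105)
env.reach((540,60,320),down(h)); env.hold(.3)
cv2.imwrite("pics/w3.png",cam("wrist")[0]); print(env.read_state()["time_s"])
```

```text
pick contact False
width 51.70122509246258 grip 30.00047117471695 [473.1 -12.6  99.1]
held 51.60875108127851
place contact True
[484.8 163.5 105.1]
t 31.7
pick contact False
width 51.66435555065938 grip 30.000313818454742 [ 472.  -169.5   99.1]
held 51.58690565843078
place contact True
[628.  165.5 105.1]
t 44.125
45.1417
```

View pics/w3.png

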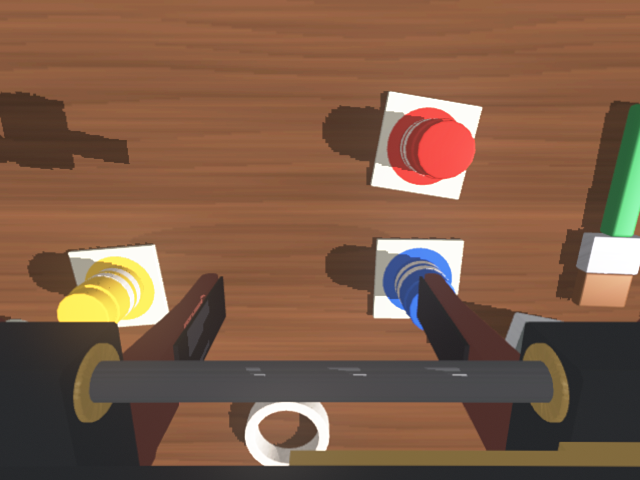

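All three jars stand on their own discs: red (445,149), blue (~425,290), yellow (88,305 at the cap). Next is the brush.

Run:
```python
from h import *
h=np.pi/2
carry((555,368.3),(514,-384),h-.024,h+.142,82,86,lift=300)
env.reach((540,-240,320),down(h)); env.hold(.3)
w,P,T=cam("wrist"); cv2.imwrite("pics/w4.png",w); cv2.imwrite("pics/top2.png",viewer.camera("top"))
import pickle; pickle.dump((P,T),open("d4.pkl","wb"))
s=env.read_state(); print(s["time_s"])
```

```text
pick contact False
width 23.6170212683611 grip 29.941470623016357 [555.  368.3  82. ]
held 23.482806761649957
place contact True
[ 513.9 -384.    86. ]
t 60.35
63.1083
```

View pics/w4.png

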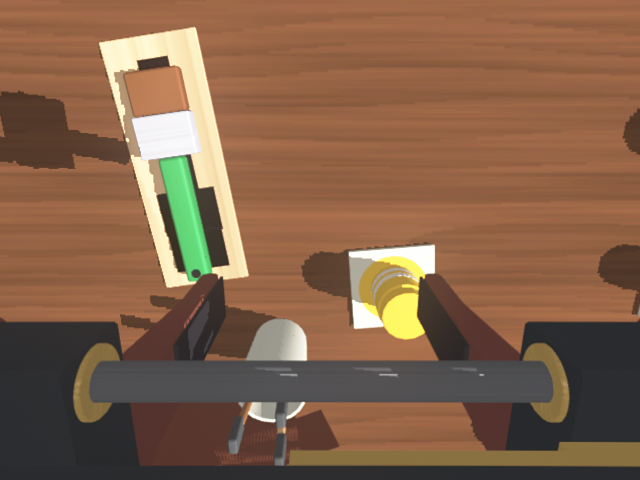

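View pics/top2.png

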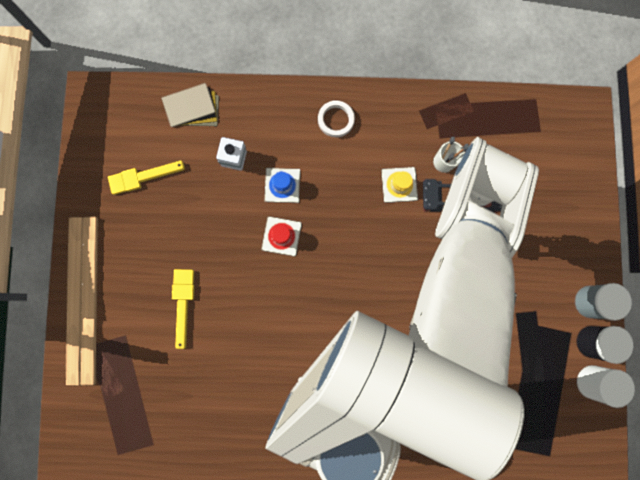

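The brush went down a half turn the wrong way round, bristles at (156,90) and handle end at (200,278). The jars, pot and tin are fine. I'll measure the brush, pick it up and turn it by π.

Run:
```python
from h import *
import pickle
P,T=pickle.load(open("d4.pkl","rb"))
a,j,b=to_plane([(199,279),(174,157),(154,71)],P,T,[24,24,16]); print(a,j,b)
d=(b-a)[:2]; print(np.arctan2(d[1],d[0])+np.pi)
d/=np.linalg.norm(d); print([p[:2]-x*d for p,x in((a,-110),(j,20),(b,100))])
y=np.pi/2+.142
for k in(0,1):print(k,[None if (q:=env.ik((514,-384,z),down(y+k*np.pi))) is None else q.round(2) for z in(86,300)])
```

```text
[ 619.54679733 -368.17578096   24.        ] [ 494.15309254 -381.32827821   24.        ] [ 416.89151155 -394.56564992   16.        ]
0.12949181553938605
[array([ 510.46775652, -382.38010621]), array([ 513.98564541, -378.74567362]), array([ 516.05427592, -381.65262697])]
0 [array([-0.66,  0.74,  1.68, -0.  ,  0.73, -2.37]), array([-0.66,  0.45,  1.59, -0.  ,  1.1 , -2.37])]
1 [array([-0.66,  0.74,  1.68, -0.  ,  0.73,  0.77]), array([-0.66,  0.45,  1.59, -0.  ,  1.1 ,  0.77])]
```

Run:
```python
import h as H
from h import *
y=np.pi/2+.142; ks=iter((1,0)); H.quat=lambda *a: down(y+next(ks)*np.pi)
carry((514,-384),(514,-384),y,y,86,86,lift=220)
env.reach((540,-240,320),down(np.pi/2)); env.hold(.3)
w,P,T=cam("wrist"); cv2.imwrite("pics/w5.png",cv2.resize(w[10:310,60:460],None,fx=2,fy=2)); 
s=env.read_state(); print(s["time_s"])
```

```text
pick contact False
width 24.078639818805435 grip 29.988100826740265 [ 514. -384.   86.]
held 23.960798351659825
place contact True
[ 514. -384.   86.]
t 76.75
77.8417
```

View pics/w5.png

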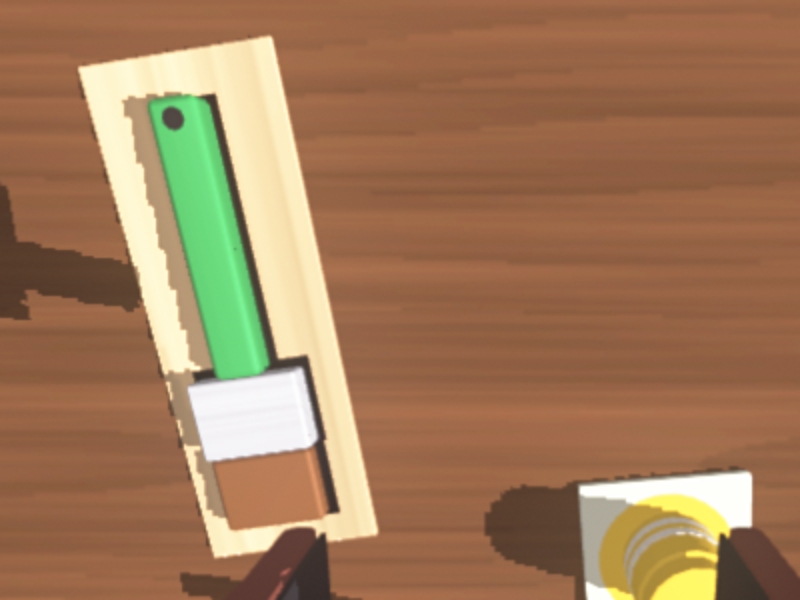

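The brush now covers its outline, bristles at (270,490) in the crop. Only a thin black rim shows, and viewing height accounts for it.

```bash
python3 -c "
from station import workorder; print(workorder.sign_off())"
```

```text
the job is handed in; nothing more can be done
None
```

The job is handed in at about 78 s of the 110 s allowed. Each jar stands on its own coloured disc and the brush lies on its outline, bristles over bristles. I first set the brush down the wrong way round, then picked it up and turned it. The sign-off returned no verdict, so success rests on my last pictures.

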